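# Empty the battery charging bank into the carrying tray

## Task

Fetch the charged battery packs from the charging bank: for each pack press the plunger behind its bay right down to its stop so that the pack is pushed out, and only then take hold of it, draw it out through the front and lay it flat on the floor of the carrying tray, no pack on top of another. When all the packs are in the tray, switch the bank off by pushing its lever right over to the rear. Carry the packs low so that none takes a hard fall, and leave everything else on the bench where it is.

Things in the scene. Friction and masses are not known exactly. Their poses are not given: they have to be found in the camera images.
- bank: charging bank fixed to the bench: four bays under a clear dust hood, grey housing behind, switch on a low step at the +y end. Origin on the bench; -x is its open front, +y its left. In mm: floor 6 high, x -190 (front apron, open above) to +95; hood x -100..+13, z 58..63; housing x +12..+95, top z 66; bays at y -159, -71, +17, +105, 58 wide, z 6..58, open only at x -100; bank y -207..+205
- pack1_c (a point): battery pack, about 0.4 kg, starting in the first (from the -y end) bay; absent if that bay is empty. 100 (x) x 54 (y) x 48; point at the middle of that outline. Pack x -50..-11 is a finger grip 36 wide, 44 high; x -11..+50 the 54 wide body. In the bay its axes agree with the bank's, point at bank x -58 to -60, z 30 (grip shows 8 to 10 in front of the hood); it slides freely, no latch
- ej1_top (a point): centre of the top of the round black plunger head (32 diameter) of the first (from the -y end) bay, at bank x +35, y -159, z 100 when up, z 80 at the stop
- ej1 (a joint): travel of that plunger in m: 0 up, 0.020 at its stop; a spring (1.5 to 4.5 N) returns it. It pushes its bay's pack out 2.1 mm per mm of travel (5 to 12 N in all while it moves; more means the stop): at the stop the pack's point is at about bank x -100, its grip wholly in front of the hood, and the pack stays there when the plunger comes up
- pack2_c (a point): battery pack, about 0.4 kg, starting in the second (from the -y end) bay; absent if that bay is empty. 100 (x) x 54 (y) x 48; point at the middle of that outline. Pack x -50..-11 is a finger grip 36 wide, 44 high; x -11..+50 the 54 wide body. In the bay its axes agree with the bank's, point at bank x -58 to -60, z 30 (grip shows 8 to 10 in front of the hood); it slides freely, no latch
- ej2_top (a point): centre of the top of the round black plunger head (32 diameter) of the second (from the -y end) bay, at bank x +35, y -71, z 100 when up, z 80 at the stop
- ej2 (a joint): travel of that plunger in m: 0 up, 0.020 at its stop; a spring (1.5 to 4.5 N) returns it. It pushes its bay's pack out 2.1 mm per mm of travel (5 to 12 N in all while it moves; more means the stop): at the stop the pack's point is at about bank x -100, its grip wholly in front of the hood, and the pack stays there when the plunger comes up
- pack3_c (a point): battery pack, about 0.4 kg, starting in the third (from the -y end) bay; absent if that bay is empty. 100 (x) x 54 (y) x 48; point at the middle of that outline. Pack x -50..-11 is a finger grip 36 wide, 44 high; x -11..+50 the 54 wide body. In the bay its axes agree with the bank's, point at bank x -58 to -60, z 30 (grip shows 8 to 10 in front of the hood); it slides freely, no latch
- ej3_top (a point): centre of the top of the round black plunger head (32 diameter) of the third (from the -y end) bay, at bank x +35, y 17, z 100 when up, z 80 at the stop
- ej3 (a joint): travel of that plunger in m: 0 up, 0.020 at its stop; a spring (1.5 to 4.5 N) returns it. It pushes its bay's pack out 2.1 mm per mm of travel (5 to 12 N in all while it moves; more means the stop): at the stop the pack's point is at about bank x -100, its grip wholly in front of the hood, and the pack stays there when the plunger comes up
- pack4_c (a point): battery pack, about 0.4 kg, starting in the fourth (from the -y end, next to the switch) bay; absent if that bay is empty. 100 (x) x 54 (y) x 48; point at the middle of that outline. Pack x -50..-11 is a finger grip 36 wide, 44 high; x -11..+50 the 54 wide body. In the bay its axes agree with the bank's, point at bank x -58 to -60, z 30 (grip shows 8 to 10 in front of the hood); it slides freely, no latch
- ej4_top (a point): centre of the top of the round black plunger head (32 diameter) of the fourth (from the -y end, next to the switch) bay, at bank x +35, y 105, z 100 when up, z 80 at the stop
- ej4 (a joint): travel of that plunger in m: 0 up, 0.020 at its stop; a spring (1.5 to 4.5 N) returns it. It pushes its bay's pack out 2.1 mm per mm of travel (5 to 12 N in all while it moves; more means the stop): at the stop the pack's point is at about bank x -100, its grip wholly in front of the hood, and the pack stays there when the plunger comes up
- switch (a joint): main switch lever of the bank in rad: 0 = on, leaning to the front; 1.0 = off, leaning to the rear. Stays where it is left; turning it takes about 1 to 2 N at the ball
- switch_tip (a point): centre of the 26 diameter black ball on the main switch lever; the lever is 60 long and swings about an axis along the bank's y at bank x -30, y +177, z 34
- tray_in (a point): centre of the inside floor of the loose steel carrying tray (1.1 kg), 4 above the bench. Inside 237 (x) x 210 (y), walls 4 thick, rim 52 above the bench, a bar handle 19 out from each of the two y sides. Axes: x and y along its sides, z up
- mallet: turned wooden mallet standing on its head, 80 diameter, 220 high; to be left alone. Origin at the centre of its underside
- chisel_flat: flat stone chisel lying on the bench, 200 long, 14 thick; to be left alone. Origin at the centre of its underside
- chisel_point: narrow stone chisel lying on the bench, 200 long, 14 thick; to be left alone. Origin at the centre of its underside
- pad: round black polishing pad lying flat, 100 diameter, 11 high; to be left alone. Origin at the centre of its underside
- brush: dusting brush lying on the bench, 200 long, 42 wide, 20 high; to be left alone. Origin at the centre of its underside
- rosette: carved marble rosette tile, 100 x 100 x 36; to be left alone. Origin at the centre of its underside
- water_bottle: white squeeze bottle, 68 diameter, with a thin nozzle, 190 high; to be left alone. Origin at the centre of its underside

How it is judged:
By the outcome, as a careful person would: the job done as asked, in the order asked, and still so for the second after the job is handed in, with the robot touching nothing.
Of pack1, pack2, pack3, pack4 only 3 to 4 are there at a start; the rules pass over those that are not, and their reading is None.
At some moment in a run one of tray may be knocked a few centimetres aside while the robot is not near it.
Once in a run the grip may slacken for a moment while it holds something.
It also fails if it takes over 210 s, if anything falls off the work surface, if the arm or the gripper's body presses on something with over 40 N, if the wrist force passes 120 N, or if a joint passes its speed limit or range.

## Robot

A 6-joint arm with a two-finger parallel gripper is mounted at the origin on the work surface. World frame = base frame: x ahead of the robot, y to its left, z up, the work surface at z = 0. Lengths are in mm, angles in rad, forces in N, time in s.
With the tool pointing down it reaches from about 350 to 875 mm from the base axis. Payload 4.2 kg.
Tool frame: the origin (TCP) lies on the centre line of the jaws, within the pads' length; the fingertips stand 25 mm ahead of it and the grasp point (between the pads) lies 6 mm ahead of it; z points along the fingers, y is the direction in which the jaws open and shut (so a half turn about z gives the same grasp; the last joint's range is limited). The gripper opens to 87 mm and grips with 3 to 60 N. Pads are 19 mm wide; open, the fingers measure 117 mm over their backs; the gripper's body (75 mm by 190 mm) begins 51 mm behind the grasp point.
Start: joints at [1.373, 0.385, 0.008, 0, -1.194, -0.259], TCP at [275.64, 560.911, 247.55] pointing down, gripper open.
Joint ranges: [-3.14, 3.14], [-1.21, 2.06], [-1.07, 1.41], [-3.16, 2.05], [-2.99, -0.16], [-3.1, 3.1]. Speed limits (rad/s): [2.79, 2.79, 3.14, 3.14, 3.14, 3.14].

## Interface

Orientations are given as a unit quaternion [w, x, y, z].
In Python, from rig import env, eyes gives the robot as it stands. The module is installed in compiled form; this text tells all that it offers.
- The arm moves only by the shell command python3 -m crank 'ROWS' [FORCE]. ROWS is JSON, a list of rows, each a list of 3 entries, a list of its own where there are three numbers: the shift along the world's x, y, z in m, then the turn about the world's z in degrees, then the opening in per cent of the stroke, from 0 (shut) to 100 (fully open). In form: [[[tx, ty, tz], twist, fingers], ...]. A call has 1 to 10 rows; each row shifts and turns the commanded pose from where the row before left it; what a row does not reach is not made up. A row lasts 1/8 s, in which the tool goes at most 62.5 mm and 10.7 degrees, less where a joint would pass 70% of its speed; a pose out of reach is approached as far as the arm can. A call with a gripper value outside its range is refused whole. The fingers move at their own pace and stop on an object; FORCE is the grip in N (left out, the last holds). Time passes only in rows, so rows that do not move let the fingers close. It gives the time, the measured TCP pose, the force and the opening at its end, in the units of the state.
- env.observe(): the state, without advancing time (a new reading comes with each control period).
- eyes.get_image(name): name is "scene" or "top"; returns the picture (384x512x3 uint8, red, green, blue); there is no depth.
- eyes.camera_params(name): a dict with "intrinsics" (3x3 intrinsics, pixels), "world_to_cam" (4x4, takes a point from world to camera coordinates). Camera axes: x right, y down, z forward; pixel columns grow to the right and rows downward; lengths in mm; the calibration is good to about 2 mm. A picture is of the moment at which its call begins. camera_params takes no time and is no camera call.
- env.close_job(): hands the job in, once; it reports no verdict.
The state is a dict: "t": time; "qpos": joint angles; "qd": joint speeds; "effort": joint torques, N m; "eef_pos": TCP position; "ee_rot": TCP orientation; "ft_force": force on the tool from outside, world axes, zero at the start; "ft_torque": the same for the moment, N m; "width": finger opening in mm.
Only numpy, scipy, OpenCV 4.12 (cv2) and the standard library are available. Lean on these libraries where they do the work, as an engineer would, in place of code of your own. Each camera call takes 0.05 s, during which the arm holds its last target. There are 200 camera calls.

## Working session

There is one attempt and no reset: what is moved stays moved. The work goes in short steps, Python scripts to look and compute and a shell command to move; the robot and the scene stay as the last step left them, time stands still between calls to the robot, and variables do not carry over. Pictures are saved under pics/ and viewed, about 12 in all and at most 16, crops included, and the job is handed in when it is done.

```bash
mkdir -p pics; python3 - <<'E'
from rig import env, eyes
import cv2, numpy as np
for n in("scene","top"):
    im=eyes.get_image(n); cv2.imwrite(f"pics/{n}0.png",cv2.resize(im[:,:,::-1],(800,600),interpolation=cv2.INTER_CUBIC))
    p=eyes.camera_params(n); print(n,np.round(p["intrinsics"],1).tolist(),np.round(p["world_to_cam"],3).tolist())
s=env.observe();print(s)
E
```

```text
scene [[395.3, 0.0, 256.8], [0.0, 395.3, 192.5], [0.0, 0.0, 1.0]] [[-0.589, 0.808, -0.016, 355.543], [0.602, 0.425, -0.676, -269.567], [-0.54, -0.408, -0.737, 1589.428], [0.0, 0.0, 0.0, 1.0]]
top [[383.6, 0.0, 259.0], [0.0, 383.6, 188.1], [0.0, 0.0, 1.0]] [[0.024, -1.0, -0.012, -32.126], [-0.994, -0.023, -0.111, 553.327], [0.111, 0.015, -0.994, 1401.553], [0.0, 0.0, 0.0, 1.0]]
{'t': 0.1, 'qpos': array([ 1.37257034e+00,  3.85488659e-01,  6.80831311e-03, -4.31835457e-04,
       -1.19399630e+00, -2.58607335e-01]), 'qd': array([-0.00040907, -0.00273813,  0.00400056,  0.00139843,  0.00019328,
        0.00074231]), 'effort': array([-4.52049217e-04, -3.91687810e+01,  1.87936878e+01,  4.23190311e+00,
        1.34606729e-02, -7.43428154e-05]), 'eef_pos': array([275.46079539, 560.50071576, 246.58190806]), 'ee_rot': array([ 9.45791259e-04,  9.74007655e-01, -2.26513055e-01, -1.72224374e-04]), 'ft_force': array([ 0.43490803, -0.96173628, -0.25110983]), 'ft_torque': array([0.04642393, 0.02894122, 0.01524067]), 'width': 86.86503896365136}
```

View pics/top0.png

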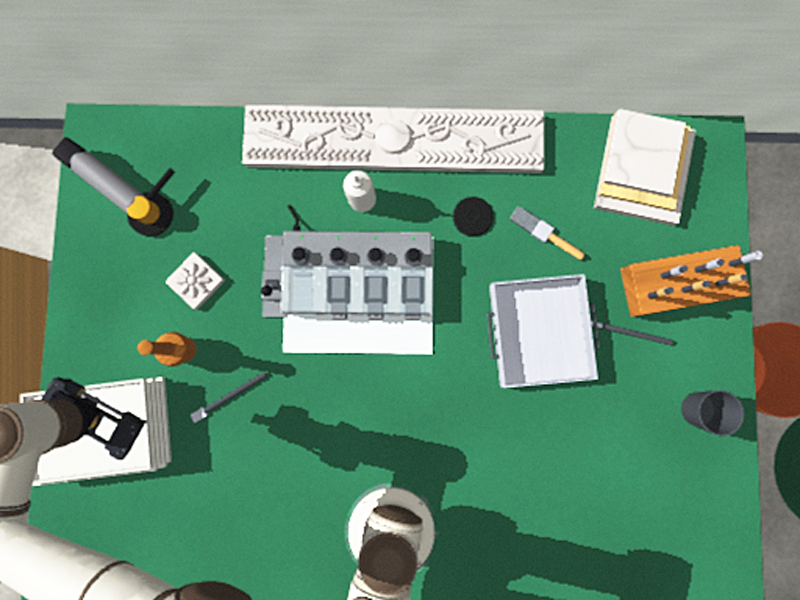

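View pics/scene0.png

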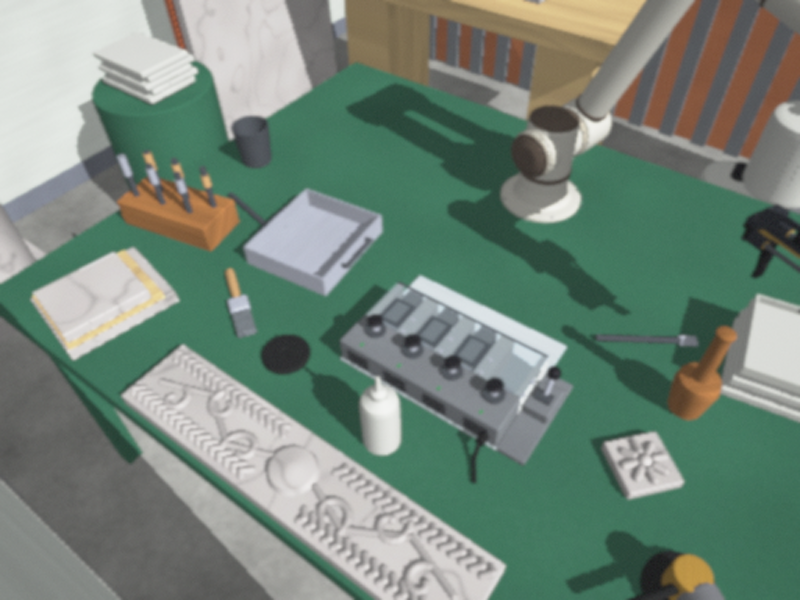

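The top view shows packs in bays 1 to 3, with bay 4 (left) apparently empty. The tray is at the right, about (545,330), and the lever at (268,290). Next I'll enlarge it to measure.

```bash
cat > h.py <<'E'
from rig import env, eyes
import cv2, numpy as np
def crop(n,x0,y0,w,h,s,f):
    im=eyes.get_image(n)[y0:y0+h,x0:x0+w,::-1]
    cv2.imwrite(f"pics/{f}.png",cv2.resize(im,None,fx=s,fy=s,interpolation=cv2.INTER_CUBIC))
def ray(n,u,v,z):
    p=eyes.camera_params(n);K=np.array(p["intrinsics"]);T=np.array(p["world_to_cam"])
    R,t=T[:3,:3],T[:3,3];c=-R.T@t;d=R.T@np.linalg.inv(K)@[u,v,1]
    return c+d*(z-c[2])/d[2]
def proj(n,P):
    p=eyes.camera_params(n);K=np.array(p["intrinsics"]);T=np.array(p["world_to_cam"])
    q=K@(T[:3,:3]@np.asarray(P,float)+T[:3,3]);return q[:2]/q[2]
def st():
    s=env.observe();r=s["ee_rot"];w,x,y,z=r
    yaw=np.degrees(np.arctan2(2*(x*y+w*z),1-2*(y*y+z*z)))
    print("t",round(s["t"],2),"pos",np.round(s["eef_pos"],1),"yaw(x axis)",round(yaw,1),"F",np.round(s["ft_force"],1),"w",round(s["width"],1),"q",np.round(s["qpos"],2))
E
python3 -c "
from h import *
crop('top',160,140,130,95,6,'b1');crop('top',300,165,95,90,6,'t1');st()"
```

```text
t 0.2 pos [275.5 560.7 246.9] yaw(x axis) -26.2 F [-0.4 -0.   0.1] w 87.0 q [ 1.37  0.39  0.01 -0.   -1.19 -0.26]
```

View pics/b1.png

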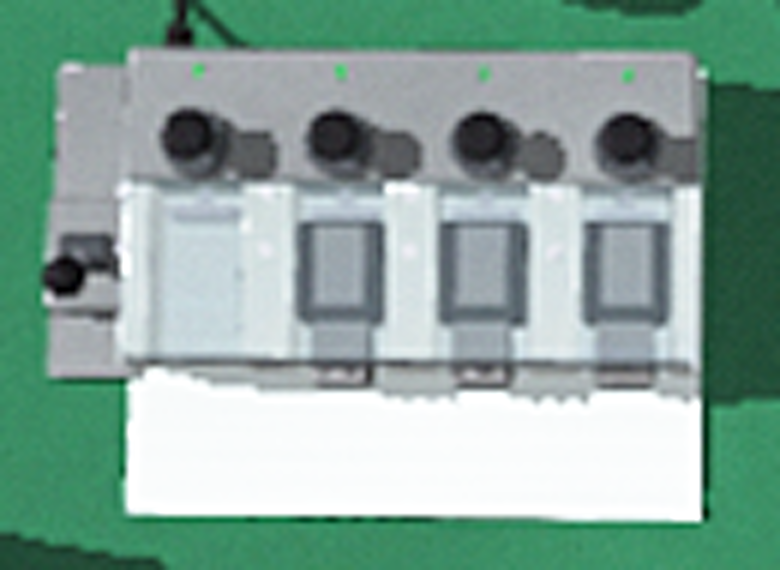

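View pics/t1.png

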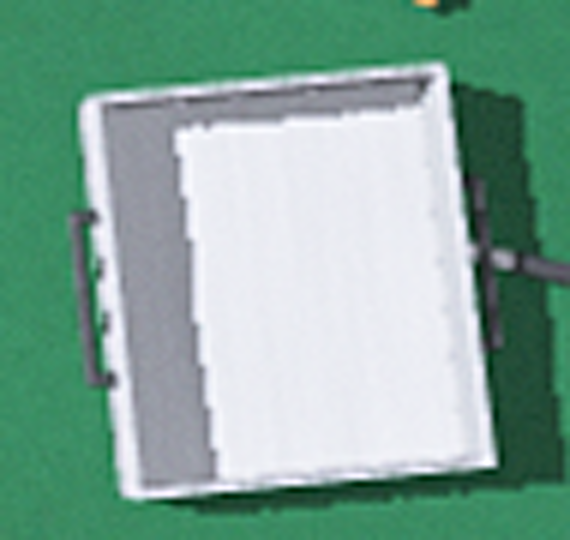

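Bay 4 holds no pack, and bays 1 to 3 each do. Plunger heads in the crop are at (187,135), (334,135), (480,137) and (627,138). The tray rim corners are at (83,97), (445,65), (497,467) and (125,497).

```bash
python3 -c "
from h import *
P=[ray('top',160+u/6,140+v/6,100)[:2] for u,v in((187,135),(334,135),(480,137),(627,138))]
print(np.round(P,1))
B=np.array([[35,105],[35,17],[35,-71],[35,-159]],float)
C=lambda a:np.array(a)@[1,1j]
z,w=C(B),C(P);r=np.vdot(z-z.mean(),w-w.mean());a=np.angle(r);o=w.mean()-np.exp(1j*a)*z.mean()
print('bank yaw',np.degrees(a),'scale',abs(r)/np.vdot(z-z.mean(),z-z.mean()).real,'orig',o)
for u,v in((128,514),(702,519)):
  p=C(ray('top',160+u/6,140+v/6,6)[:2]);print('apron in bank',(p-o)*np.exp(-1j*a))
p=C(ray('top',160+64/6,140+276/6,34+50)[:2]);print('tip bank',(p-o)*np.exp(-1j*a), p)
for x,y in((35,-159),(35,-71),(35,17),(-30,177)):
  print(x,y,o+np.exp(1j*a)*(x+1j*y))
Q=np.array([ray('top',300+u/6,165+v/6,52)[:2] for u,v in((83,97),(445,65),(497,467),(125,497))])
print('tray',np.round(Q,1),Q.mean(0))
e1=Q[0]-Q[3];e2=Q[1]-Q[2];f1=Q[0]-Q[1];f2=Q[3]-Q[2]
for e in(e1,e2,f1,f2):print(np.hypot(*e),np.degrees(np.arctan2(e[1],e[0])))
"
```

```text
[[633.1 225.5]
 [635.  137.5]
 [635.8  50.2]
 [637.1 -37.5]]
bank yaw 0.8407110434658249 scale 0.9955772187759108 orig (599.8686266079958+120.41328786348869j)
apron in bank (-189.89337085555994+152.76198040639636j)
apron in bank (-189.54708805712738-207.36046284300122j)
tip bank (-48.83792746957198+179.1971140849604j) (548.4066600973637+298.87452975864096j)
35 -159 (637.1978101189422-38.056053204132624j)
35 -71 (635.9066169854294+49.93447367400336j)
35 17 (634.6154238519167+137.92500055213935j)
-30 177 (567.2747971650886+296.9540544933147j)
tray [[ 582.  -220.3]
 [ 606.9 -441.6]
 [ 363.5 -470.6]
 [ 340.1 -247.6]] [ 473.11476189 -345.01517644]
243.46432780221915 6.437127457307937
245.0837828303009 6.796115261761061
222.63624756370072 96.40535833419368
224.17851837578047 95.99289993347571
```

```bash
python3 -m crank '[[[0,0,0.03],5,0],[[0,0,0.03],5,0],[[0.036,-0.042,0],5,0],[[0.045,-0.042,0],6,0],[[0.045,-0.042,0],6,0],[[0.045,-0.042,0],0,0],[[0.045,-0.042,0],0,0],[[0.045,-0.042,0],0,0],[[0.045,-0.042,0],0,0],[[0.036,-0.042,0],0,0]]' 40 && python3 -m crank '[[[0.017,-0.042,-0.04],0,0],[[0,-0.042,-0.05],0,0],[[0,-0.045,-0.05],0,0],[[0,0,0],0,0]]'; python3 -c "
from h import *
st()"
```

```text
t: 1.45
eef_pos: [619.0, 223.2, 307.0]
ee_rot: [0.0, 1.0, 0.007, -0.0]
ft_force: [0.7, 1.2, 0.2]
width: 2.0
t: 1.95
eef_pos: [631.6, 97.3, 168.2]
ee_rot: [0.002, 1.0, 0.005, -0.005]
ft_force: [0.1, 0.2, -0.0]
width: 0.6
t 1.95 pos [631.6  97.3 168.2] yaw(x axis) 0.6 F [ 0.1  0.2 -0. ] w 0.6 q [ 0.4   0.47 -0.06 -0.   -1.05  1.18]
```

```bash
python3 -m crank '[[[0,0.042,0],0,0],[[0,0,-0.018],0,0],[[0,0,-0.016],0,0],[[0,0,-0.010],0,0],[[0,0,0],0,0]]'; python3 -c "
from h import *
st()"; python3 -m crank '[[[0,0,-0.006],0,0],[[0,0,-0.006],0,0],[[0,0,-0.006],0,0],[[0,0,0],0,0]]';python3 -c "
from h import *
st()"
```

```text
t: 2.58
eef_pos: [634.3, 142.6, 128.4]
ee_rot: [0.0, 1.0, 0.007, -0.001]
ft_force: [0.6, 0.5, -0.1]
width: 0.5
t 2.58 pos [634.3 142.6 128.4] yaw(x axis) 0.8 F [ 0.6  0.5 -0.1] w 0.5 q [ 0.47  0.53 -0.08  0.   -0.97  1.12]
t: 3.08
eef_pos: [635.6, 143.0, 112.5]
ee_rot: [-0.0, 1.0, 0.007, 0.001]
ft_force: [-0.4, -1.1, 4.3]
width: 0.3
t 3.08 pos [635.6 143.  112.5] yaw(x axis) 0.8 F [-0.4 -1.1  4.3] w 0.3 q [ 0.47  0.54 -0.09  0.   -0.93  1.12]
```

```bash
python3 -m crank '[[[0,-0.003,-0.004],0,0],[[0,0,-0.004],0,0],[[0,0,-0.002],0,0],[[0,0,0],0,0],[[0,0,0],0,0]]'; python3 -m crank '[[[0,0,-0.002],0,0],[[0,0,0],0,0]]'
```

```text
t: 3.7
eef_pos: [636.3, 141.2, 105.4]
ee_rot: [-0.001, 1.0, 0.008, 0.003]
ft_force: [-3.5, 3.1, 14.2]
width: -0.0
t: 3.95
eef_pos: [636.4, 141.3, 105.3]
ee_rot: [-0.001, 1.0, 0.008, 0.003]
ft_force: [-6.2, 2.5, 22.5]
width: 0.5
```

At the stop: the force rises to 22 N with no further travel. On to plunger 2.

```bash
python3 -m crank '[[[0,0,0.02],0,0],[[0,0,0.02],0,0],[[0,-0.045,0],0,0],[[0,-0.046,0],0,0],[[0,0,-0.012],0,0],[[0,0,0],0,0]]'; python3 -m crank '[[[0,0,-0.006],0,0],[[0,0,-0.006],0,0],[[0,0,-0.006],0,0],[[0,0,-0.006],0,0],[[0,0,-0.002],0,0],[[0,0,-0.002],0,0],[[0,0,0],0,0],[[0,0,0],0,0]]'
```

```text
t: 4.7
eef_pos: [633.9, 48.6, 125.9]
ee_rot: [0.0, 1.0, 0.007, -0.001]
ft_force: [0.2, 0.9, 0.4]
width: 0.5
t: 5.7
eef_pos: [635.3, 49.5, 105.3]
ee_rot: [0.001, 1.0, 0.009, 0.001]
ft_force: [-8.5, -1.5, 24.5]
width: 0.4
```

```bash
python3 -m crank '[[[0,0,0.02],0,0],[[0,0,0.018],0,0],[[0.001,-0.044,0],0,0],[[0.001,-0.044,0],0,0],[[0,0,-0.010],0,0],[[0,0,0],0,0]]'; python3 -m crank '[[[0,0,-0.006],0,0],[[0,0,-0.006],0,0],[[0,0,-0.006],0,0],[[0,0,-0.006],0,0],[[0,0,-0.002],0,0],[[0,0,-0.002],0,0],[[0,0,0],0,0],[[0,0,0],0,0]]'
```

```text
t: 6.45
eef_pos: [636.2, -38.2, 126.0]
ee_rot: [0.0, 1.0, 0.008, -0.001]
ft_force: [0.1, 0.5, -0.1]
width: 0.7
t: 7.45
eef_pos: [637.4, -37.9, 105.3]
ee_rot: [0.001, 1.0, 0.009, 0.002]
ft_force: [-9.1, 0.6, 24.4]
width: 0.1
```

```bash
python3 -m crank '[[[0,0,0.03],0,0],[[0,0,0.03],0,0],[[-0.053,0,0],0,20],[[-0.053,-0.001,0],0,40],[[-0.053,-0.001,0],0,62],[[0,0,0],0,62],[[0,0,0],0,62]]'; python3 -c "
from h import *
crop('top',160,140,130,95,6,'b2');st()"
```

```text
t: 8.32
eef_pos: [478.8, -40.1, 160.0]
ee_rot: [-0.0, 1.0, 0.008, 0.001]
ft_force: [0.3, 0.1, 0.8]
width: 42.8
t 8.38 pos [479.2 -40.2 159.8] yaw(x axis) 0.9 F [0.9 0.4 0.6] w 46.7 q [ 0.26  0.23 -0.46  0.   -0.88  1.33]
```

View pics/b2.png

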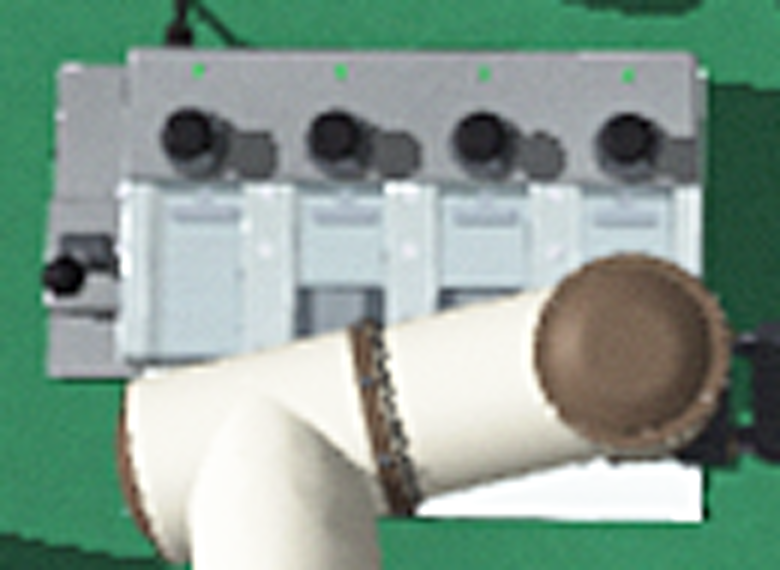

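All three packs are ejected. In the crop their dark bodies end at the hood front, and the plungers are back up. Now I'll grasp pack 1.

```bash
python3 -m crank '[[[-0.001,0,-0.04],0,62],[[0,0,-0.04],0,62],[[0,0,-0.03],0,62],[[0,0,-0.014],0,62],[[0,0,0],0,62],[[0,0,0],0,62]]'; python3 -m crank '[[[0,0,0],0,30],[[0,0,0],0,30],[[0,0,0],0,30],[[0,0,0],0,30]]' 50
```

```text
t: 9.12
eef_pos: [477.9, -40.8, 36.1]
ee_rot: [-0.0, 1.0, 0.007, 0.001]
ft_force: [-0.2, 0.6, 0.2]
width: 54.1
t: 9.62
eef_pos: [477.1, -40.7, 36.0]
ee_rot: [-0.0, 1.0, 0.008, 0.001]
ft_force: [-1.1, 4.1, 6.0]
width: 35.2
```

```bash
python3 -m crank '[[[-0.01,0,0],0,15],[[-0.025,0,0],0,15],[[-0.025,0,0.001],0,15],[[-0.018,0,0.001],0,15],[[0,0,0.014],0,15],[[0,-0.03,0],0,15],[[0,-0.04,0],2,15],[[0,-0.03,0],2,15],[[0,-0.02,0],2,15],[[0,0,0],0,15]]'; python3 -c "
from h import *
crop('top',240,140,160,120,5,'c1');st()"
```

```text
t: 10.88
eef_pos: [396.1, -162.0, 50.1]
ee_rot: [-0.0, 0.998, 0.058, -0.002]
ft_force: [-0.6, 0.0, -4.8]
width: 35.9
t 10.93 pos [ 396.5 -161.4   50.3] yaw(x axis) 6.7 F [ 0.   0.1 -3.9] w 35.8 q [-0.    0.33 -0.71 -0.   -0.54  1.69]
```

View pics/c1.png

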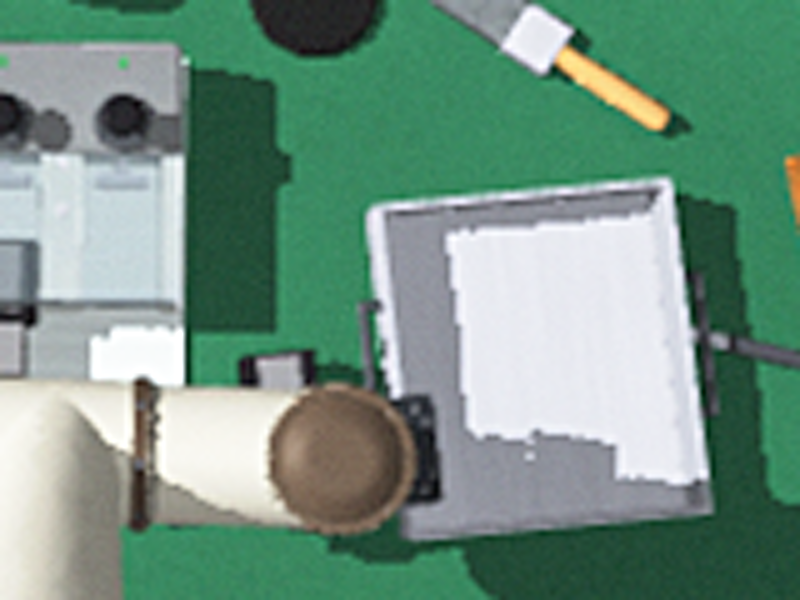

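The tray is unmoved and pack 1 is held with its body ahead of the gripper. Next, lift over the rim to the far rear spot.

```bash
python3 -m crank '[[[0,0,0.025],0,15],[[0.005,0,0.022],0,15],[[0.023,-0.045,0],0,15],[[0.023,-0.047,0],0,15],[[0.022,-0.046,0],0,15],[[0.022,-0.046,0],0,15],[[0.022,-0.045,0],0,15],[[0,0,0],0,15],[[0,0,0],0,15]]'; python3 -c "
from h import *
st()"
```

```text
t: 12.05
eef_pos: [514.3, -388.4, 96.4]
ee_rot: [-0.001, 0.998, 0.059, -0.002]
ft_force: [-1.2, 0.4, -4.9]
width: 35.7
t 12.05 pos [ 514.3 -388.4   96.4] yaw(x axis) 6.8 F [-1.2  0.4 -4.9] w 35.7 q [-0.4   0.55 -0.12 -0.   -0.9   2.09]
```

```bash
python3 -m crank '[[[0,0,-0.025],0,15],[[0,0,-0.02],0,15],[[0,0,-0.01],0,15],[[0,0,-0.004],0,15],[[0,0,-0.002],0,15],[[0,0,0],0,15],[[0,0,0],0,15]]'; python3 -m crank '[[[0,0,-0.001],0,15],[[0,0,0],0,15]]'
```

```text
t: 12.92
eef_pos: [515.9, -390.3, 37.9]
ee_rot: [0.0, 0.998, 0.06, 0.001]
ft_force: [0.6, 0.4, -3.8]
width: 35.6
t: 13.18
eef_pos: [515.6, -390.1, 36.2]
ee_rot: [-0.0, 0.998, 0.059, -0.0]
ft_force: [0.3, 0.5, -4.4]
width: 35.5
```

```bash
python3 -m crank '[[[0,0,-0.001],0,15],[[0,0,-0.001],0,15],[[0,0,0],0,15],[[0,0,0],0,15]]'
```

```text
t: 13.68
eef_pos: [515.6, -390.1, 34.3]
ee_rot: [0.0, 0.998, 0.06, 0.0]
ft_force: [-1.0, -0.1, -3.3]
width: 35.6
```

```bash
python3 -m crank '[[[0,0,-0.001],0,15],[[0,0,0],0,15],[[0,0,0],0,62],[[0,0,0],0,62],[[0,0,0],0,62],[[0,0,0.03],0,62],[[0,0,0.045],0,62],[[0,0,0.045],0,62]]';  python3 -m crank '[[[-0.015,0.05,0.0],-2,62],[[-0.015,0.05,0],-2,62],[[-0.005,0.05,0],-2,62],[[0,0.05,0],0,62],[[0,0.05,0],0,62],[[0,0.05,0],0,62],[[0,0.05,0],0,62],[[0,0.05,0],0,62],[[0,0.04,0],0,62],[[0,0,0],0,62]]'; python3 -c "
from h import *
crop('top',240,140,160,120,5,'c2');st()"
```

```text
t: 14.68
eef_pos: [515.7, -390.1, 154.3]
ee_rot: [0.0, 0.998, 0.06, -0.0]
ft_force: [0.2, -0.8, 1.0]
width: 53.7
t: 15.92
eef_pos: [481.1, 52.2, 153.6]
ee_rot: [-0.0, 1.0, 0.009, 0.001]
ft_force: [-0.4, 0.1, 0.3]
width: 53.7
t 15.97 pos [480.7  51.  153.4] yaw(x axis) 1.0 F [-0.6 -0.  -0.5] w 54.0 q [ 0.44  0.24 -0.47  0.   -0.86  1.15]
```

View pics/c2.png

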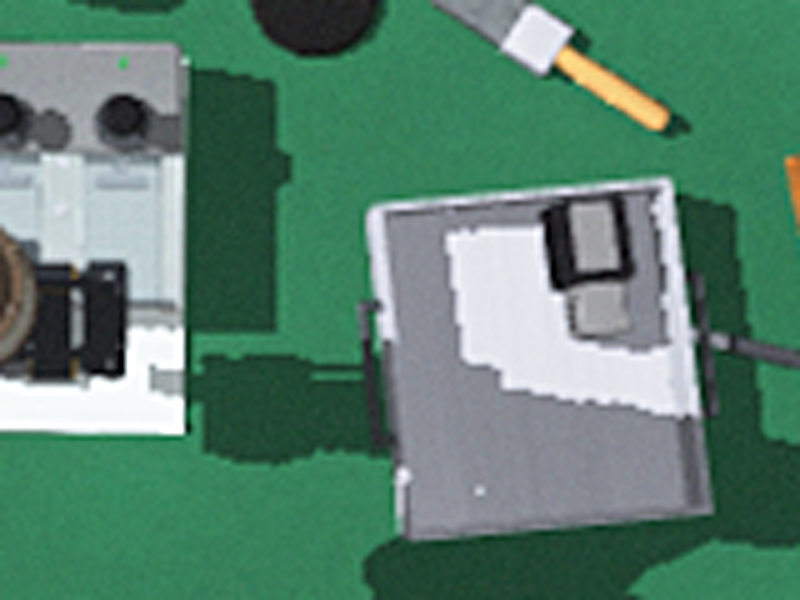

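Pack 1 lies flat in the tray's rear right corner, at crop (590,265). Next is pack 2.

```bash
python3 -m crank '[[[-0.003,-0.003,-0.03],0,62],[[0,0,-0.04],0,62],[[0,0,-0.03],0,62],[[0,0,-0.017],0,62],[[0,0,0],0,62],[[0,0,0],0,62]]'; python3 -m crank '[[[0,0,0],0,15],[[0,0,0],0,15],[[0,0,0],0,15],[[0,0,0],0,15]]' 50
```

```text
t: 16.73
eef_pos: [478.2, 46.5, 36.9]
ee_rot: [-0.0, 1.0, 0.007, 0.001]
ft_force: [0.3, 0.6, -0.0]
width: 54.2
t: 17.23
eef_pos: [478.2, 47.4, 36.9]
ee_rot: [-0.0, 1.0, 0.007, 0.001]
ft_force: [-2.3, 1.8, 6.9]
width: 36.0
```

```bash
python3 -m crank '[[[-0.01,0,0],0,15],[[-0.025,0,0],0,15],[[-0.025,0,0.001],0,15],[[-0.018,0,0.001],0,15],[[0,0,0.014],0,15],[[0,-0.045,0],0,15],[[0,-0.055,0],2,15],[[0,-0.055,0],2,15],[[0,-0.052,0],2,15],[[0,0,0],0,15]]'; python3 -c "
from h import *
crop('top',240,140,160,120,5,'c3');st()"
```

```text
t: 18.48
eef_pos: [396.6, -162.7, 51.0]
ee_rot: [-0.0, 0.998, 0.056, -0.002]
ft_force: [0.2, 0.7, -4.1]
width: 35.2
t 18.52 pos [ 396.8 -161.4   51.1] yaw(x axis) 6.5 F [ 0.3  0.6 -4.1] w 35.6 q [-0.    0.33 -0.7  -0.   -0.54  1.69]
```

View pics/c3.png

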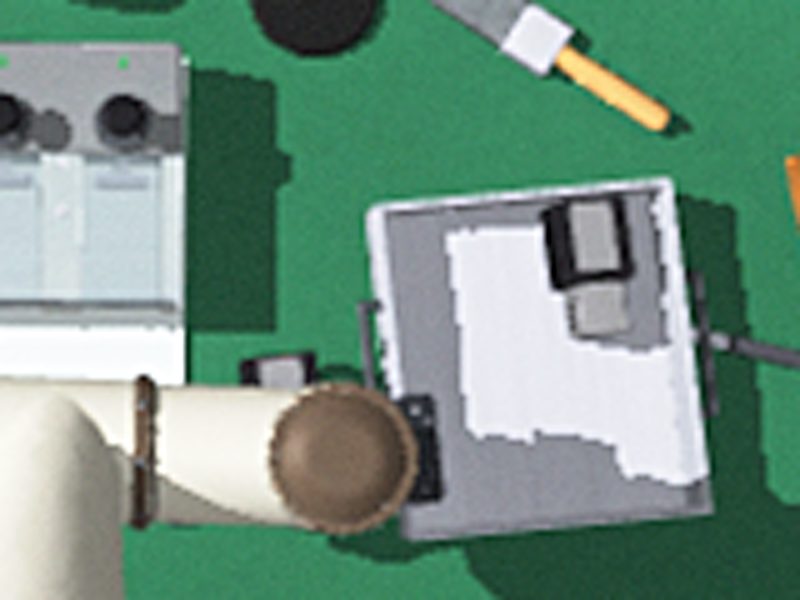

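The tray is still in place. Now pack 2 goes to the rear-left spot.

```bash
python3 -m crank '[[[0,0,0.025],0,15],[[0.004,0,0.021],0,15],[[0.025,-0.032,0],0,15],[[0.025,-0.033,0],0,15],[[0.024,-0.033,0],0,15],[[0.024,-0.032,0],0,15],[[0,0,0],0,15],[[0,0,0],0,15]]' && python3 -m crank '[[[0,0,-0.025],0,15],[[0,0,-0.02],0,15],[[0,0,-0.01],0,15],[[0,0,-0.005],0,15],[[0,0,-0.001],0,15],[[0,0,0],0,15],[[0,0,0],0,15]]'
```

```text
t: 19.52
eef_pos: [500.1, -288.2, 96.7]
ee_rot: [-0.001, 0.998, 0.06, -0.002]
ft_force: [0.5, -0.4, -4.3]
width: 35.6
t: 20.4
eef_pos: [501.9, -290.2, 37.8]
ee_rot: [0.0, 0.998, 0.06, 0.001]
ft_force: [0.4, 0.4, -3.3]
width: 35.8
```

```bash
python3 -m crank '[[[0,0,-0.001],0,15],[[0,0,-0.001],0,15],[[0,0,-0.001],0,15],[[0,0,0],0,15],[[0,0,0],0,62],[[0,0,0],0,62],[[0,0,0],0,62],[[0,0,0.03],0,62],[[0,0,0.045],0,62],[[0,0,0.045],0,62]]';  python3 -m crank '[[[-0.014,0.048,0.0],-2,62],[[-0.010,0.048,0],-2,62],[[-0.002,0.048,0],-2,62],[[0,0.048,0],0,62],[[0,0.048,0],0,62],[[0,0.048,0],0,62],[[0,0.048,0],0,62],[[0,0.048,0],0,62],[[0,0.042,0],0,62],[[0,0,0],0,62]]'; python3 -c "
from h import *
st()"
```

```text
t: 21.65
eef_pos: [501.6, -290.1, 155.3]
ee_rot: [0.0, 0.998, 0.06, -0.0]
ft_force: [0.6, -0.2, 0.3]
width: 53.6
t: 22.9
eef_pos: [476.0, 138.5, 154.3]
ee_rot: [-0.0, 1.0, 0.009, 0.001]
ft_force: [0.4, -0.2, -0.6]
width: 54.0
t 22.9 pos [476.  138.5 154.3] yaw(x axis) 1.1 F [ 0.4 -0.2 -0.6] w 54.0 q [ 0.61  0.26 -0.44  0.   -0.87  0.98]
```

```bash
python3 -m crank '[[[0,-0.001,-0.03],0,62],[[0,0,-0.04],0,62],[[0,0,-0.03],0,62],[[0,0,-0.018],0,62],[[0,0,0],0,62],[[0,0,0],0,62]]'; python3 -m crank '[[[0,0,0],0,15],[[0,0,0],0,15],[[0,0,0],0,15],[[0,0,0],0,15]]' 50;  python3 -m crank '[[[-0.01,0,0],0,15],[[-0.025,0,0],0,15],[[-0.025,0,0.001],0,15],[[-0.018,0,0.001],0,15],[[0,0,0.014],0,15],[[0,-0.045,0],0,15],[[0,-0.055,0],2,15],[[0,-0.055,0],2,15],[[0,-0.055,0],2,15],[[0,-0.055,0],0,15]]'; python3 -m crank '[[[0,-0.03,0],0,15],[[0,0,0],0,15]]'; python3 -c "
from h import *
crop('top',240,140,160,120,5,'c4');st()"
```

```text
t: 23.65
eef_pos: [476.2, 134.8, 36.9]
ee_rot: [-0.0, 1.0, 0.007, 0.001]
ft_force: [0.8, -0.3, -0.1]
width: 53.9
t: 24.15
eef_pos: [476.2, 135.5, 37.0]
ee_rot: [-0.001, 1.0, 0.007, 0.001]
ft_force: [-1.6, 2.1, 5.7]
width: 35.7
t: 25.4
eef_pos: [394.8, -131.7, 51.2]
ee_rot: [-0.0, 0.998, 0.06, -0.002]
ft_force: [1.6, -0.2, -3.8]
width: 35.6
t: 25.65
eef_pos: [394.8, -161.5, 51.0]
ee_rot: [-0.0, 0.998, 0.057, -0.002]
ft_force: [-0.2, 0.9, -4.0]
width: 35.8
t 25.7 pos [ 395.  -160.6   51.1] yaw(x axis) 6.6 F [ 0.3 -0.4 -4.2] w 36.1 q [-0.    0.33 -0.71 -0.   -0.54  1.69]
```

View pics/c4.png

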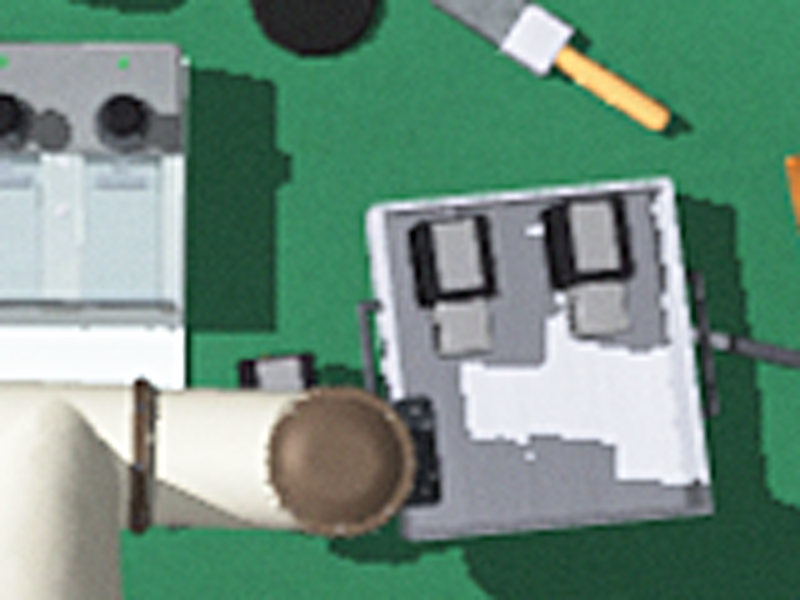

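Both packs lie flat and the tray is unmoved. Pack 3 goes to the front middle.

```bash
python3 -m crank '[[[0,0,0.025],0,15],[[0,0,0.022],0,15],[[-0.001,-0.048,0],0,15],[[-0.001,-0.048,0],0,15],[[-0.001,-0.048,0],0,15],[[-0.001,-0.049,0],0,15],[[0,0,0],0,15],[[0,0,0],0,15]]' && python3 -m crank '[[[0,0,-0.025],0,15],[[0,0,-0.02],0,15],[[0,0,-0.01],0,15],[[0,0,-0.005],0,15],[[0,0,-0.001],0,15],[[0,0,0],0,15],[[0,0,0],0,15]]'
```

```text
t: 26.7
eef_pos: [392.5, -351.5, 98.1]
ee_rot: [-0.001, 0.998, 0.06, -0.001]
ft_force: [-0.9, 0.5, -3.4]
width: 35.8
t: 27.58
eef_pos: [393.9, -353.3, 38.8]
ee_rot: [0.0, 0.998, 0.06, 0.001]
ft_force: [-0.3, -0.4, -4.1]
width: 35.6
```

```bash
python3 -m crank '[[[-0.001,0,-0.002],0,15],[[-0.001,0,-0.001],0,15],[[0,0,-0.001],0,15],[[0,0,0],0,15],[[0,0,0],0,62],[[0,0,0],0,62],[[0,0,0],0,62],[[0,0,0.03],0,62],[[0,0,0.045],0,62],[[0,0,0.045],0,62]]';  python3 -m crank '[[[0.01,0.05,0.0],-2,62],[[0.01,0.05,0],-2,62],[[0.01,0.05,0],-2,30],[[0.01,0.05,0],0,0],[[0.01,0.05,0],0,0],[[0.01,0.05,0],0,0],[[0.01,0.05,0],0,0],[[0,0.05,0],0,0],[[0,0.05,0],0,0],[[0,0.04,0],0,0]]'; python3 -c "
from h import *
a=eyes.get_image('top')[165:255,300:400,::-1];b=eyes.get_image('top')[170:210,160:200,::-1];c=eyes.get_image('scene')[220:270,325:375,::-1]
z=lambda i,w,h:cv2.resize(i,(w,h),interpolation=cv2.INTER_CUBIC)
cv2.imwrite('pics/m1.png',np.hstack([z(a,400,360),np.vstack([z(b,360,360)]),]))
cv2.imwrite('pics/m2.png',z(c,400,400))
st()"
```

```text
t: 28.82
eef_pos: [391.6, -353.0, 155.3]
ee_rot: [-0.0, 0.998, 0.06, -0.0]
ft_force: [0.5, -0.3, 0.4]
width: 54.1
t: 30.08
eef_pos: [461.6, 138.9, 154.3]
ee_rot: [-0.0, 1.0, 0.008, 0.0]
ft_force: [0.6, 0.3, -1.1]
width: 0.7
t 30.23 pos [461.7 138.6 154.1] yaw(x axis) 1.0 F [-0.5  0.  -0.4] w 0.8 q [ 0.63  0.24 -0.47  0.   -0.86  0.96]
```

View pics/m1.png

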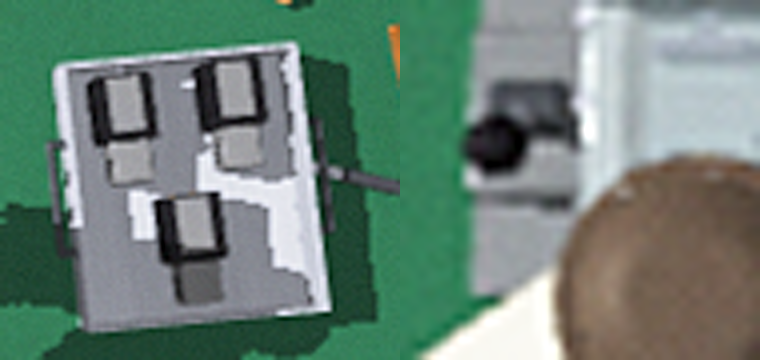

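View pics/m2.png

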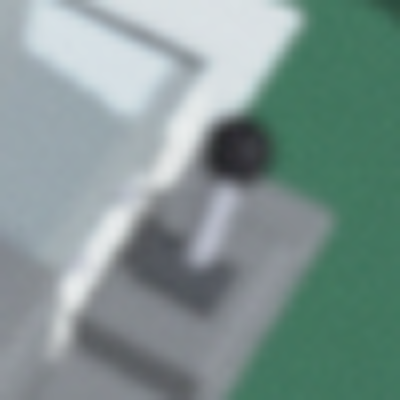

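Three packs lie flat, separate, and inside the tray. The lever ball is at top (170.4,185.9) and scene (355,238.7), so I'll triangulate it.

```bash
python3 -c "
from h import *
for a in(-.5,-.4,-.3,-.2):
  x,z=-30+60*np.sin(a),34+60*np.cos(a);P=[599.87+x-177*.01467,120.4+177+x*.01467,z]
  print(a,np.round(P,1),proj('top',P),proj('scene',P))
"
```

```text
-0.5 [538.5 296.5  86.7] [170.99871157 188.66224454] [354.99992403 235.77314104]
-0.4 [543.9 296.6  89.3] [170.87717945 187.08763593] [354.30607048 236.50521597]
-0.3 [549.5 296.7  91.3] [170.79465154 185.46194203] [353.53657873 237.4167903 ]
-0.2 [555.4 296.8  92.8] [170.7521785 183.8033298] [352.6988744  238.50018811]
```

```bash
python3 -m crank '[[[0.01,0.052,0],0,0],[[0.014,0.053,0],0,0],[[0.014,0.053,0],0,0],[[0,0,-0.03],0,0],[[0,0,-0.027],0,0],[[0,0,0],0,0]]' && python3 -m crank '[[[0.015,0,0],0,0],[[0.015,0,0],0,0],[[0.015,0,0],0,0],[[0.01,0,0],0,0],[[0.01,0,0],0,0],[[0.01,0,0],0,0],[[0,0,0],0,0]]' && python3 -m crank '[[[0.006,0,0],0,0],[[0.006,0,0],0,0],[[0,0,0],0,0]]'
```

```text
t: 30.98
eef_pos: [498.6, 292.9, 95.0]
ee_rot: [0.002, 1.0, 0.007, -0.002]
ft_force: [0.3, -1.5, 1.0]
width: 0.8
t: 31.85
eef_pos: [575.1, 294.8, 96.8]
ee_rot: [0.0, 1.0, 0.007, -0.0]
ft_force: [-0.2, -0.2, 0.1]
width: 0.4
t: 32.22
eef_pos: [577.0, 294.6, 96.7]
ee_rot: [0.003, 1.0, 0.007, -0.01]
ft_force: [-28.6, 5.7, 14.7]
width: 0.3
```

```bash
python3 -m crank '[[[0.001,0,0],0,0],[[0,0,0],0,0]]'; python3 -m crank '[[[-0.03,0,0],0,0],[[-0.05,0,0],0,0],[[-0.05,0,0.02],0,0],[[0,-0.03,0.06],0,0],[[-0.05,-0.03,0.04],0,0],[[-0.05,0,0.03],0,0],[[0,0,0],0,0]]'; python3 -c "
from h import *
a=eyes.get_image('top')[:,:,::-1];c=eyes.get_image('scene')[220:270,325:375,::-1]
z=lambda i,w,h:cv2.resize(i,(w,h),interpolation=cv2.INTER_CUBIC)
b=a[140:270,150:410]
cv2.imwrite('pics/f1.png',np.vstack([z(b,600,300),np.hstack([z(c,300,300),z(a[170:210,160:200],300,300)])]))
st()
for t in(.4,.5,.6,.7):
  x,zz=-30+60*np.sin(t),34+60*np.cos(t);P=[599.87+x-177*.01467,120.4+177+x*.01467,zz]
  print(t,np.round(P,1),proj('top',P),proj('scene',P))
"
```

```text
t: 32.48
eef_pos: [577.1, 294.5, 96.6]
ee_rot: [0.003, 1.0, 0.008, -0.01]
ft_force: [-30.0, 5.7, 14.8]
width: 0.7
t: 33.35
eef_pos: [362.5, 240.9, 241.9]
ee_rot: [-0.003, 1.0, 0.009, 0.003]
ft_force: [0.8, 0.4, -0.4]
width: 0.7
t 33.45 pos [363.5 240.8 239.3] yaw(x axis) 0.9 F [-0.3 -0.2 -0.4] w 0.3 q [ 0.96  0.06 -0.44  0.   -1.06  0.63]
0.4 [590.6 297.3  89.3] [171.333878   174.20533272] [346.76897601 247.90714538]
0.5 [596.  297.4  86.7] [171.55911446 172.83169952] [345.73209746 249.80248401]
0.6 [601.2 297.5  83.5] [171.81512501 171.5652403 ] [344.71265532 251.73766647]
0.7 [605.9 297.5  79.9] [172.09885909 170.41899673] [343.72240527 253.69047397]
```

View pics/f1.png

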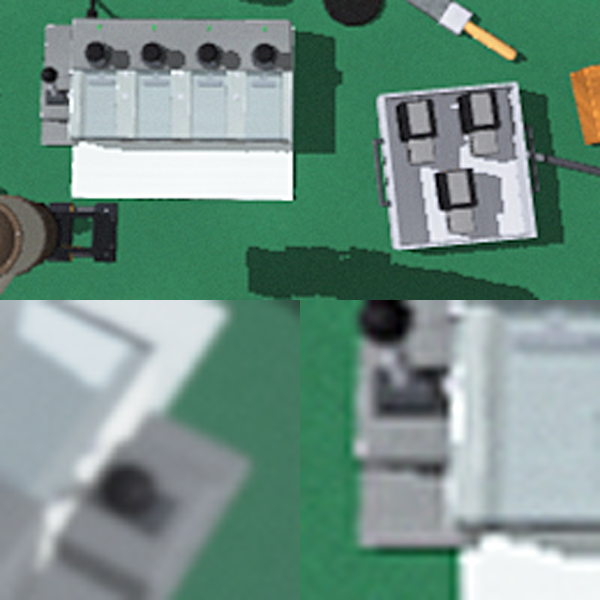

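```bash
python3 -c "
from h import *
old=cv2.imread('pics/b1.png')
crop('top',160,140,130,95,6,'b9');new=cv2.imread('pics/b9.png')
for u in(198,340,484,628):
  print([i[60:85,u-12:u+12].reshape(-1,3)[np.argmax(i[60:85,u-12:u+12,1].astype(int).ravel()-i[60:85,u-12:u+12,2].ravel())] for i in(old,new)])
st()"; python3 -m crank '[[[0,0,0],0,0],[[0,0,0],0,0]]'
```

```text
[array([106, 206,  69], dtype=uint8), array([ 92, 189,  62], dtype=uint8)]
[array([109, 204,  64], dtype=uint8), array([ 98, 189,  61], dtype=uint8)]
[array([113, 187,  83], dtype=uint8), array([101, 172,  76], dtype=uint8)]
[array([111, 199,  68], dtype=uint8), array([100, 183,  64], dtype=uint8)]
t 33.5 pos [363.7 240.6 238.4] yaw(x axis) 0.8 F [-0.3 -0.5 -0.8] w 0.3 q [ 0.96  0.06 -0.44  0.   -1.06  0.63]
t: 33.75
eef_pos: [363.9, 240.3, 237.5]
ee_rot: [0.001, 1.0, 0.007, -0.001]
ft_force: [-0.1, 0.4, 0.6]
width: 0.8
```

The LEDs look decorative. I'll check the lever angle more precisely with blob centroids from both views.

```bash
python3 -c "
from h import *
def cen(i,x0,y0,s,thr,box):
  g=i.max(2).astype(float);a,b,c,d=box;g=g[b:d,a:c];w=(g<thr);n,l,st_,ce=cv2.connectedComponentsWithStats(w.astype(np.uint8));k=1+np.argmax(st_[1:,4]);return np.round((ce[k]+[a,b]+.5)/s-.5+[x0,y0],2),(st_[k]/s).round(1)
print('before top',cen(cv2.imread('pics/b1.png'),160,140,6,60,(30,240,100,310)))
print('after top',cen(cv2.imread('pics/b9.png'),160,140,6,60,(30,160,100,260)))
print('before scene',cen(cv2.imread('pics/m2.png'),325,220,8,75,(180,90,300,200)))
im=eyes.get_image('scene')[220:270,325:375,::-1];im=cv2.resize(im,(400,400),interpolation=cv2.INTER_CUBIC)
print('after scene',cen(im,325,220,8,75,(100,190,260,300)))
"
```

```text
before top (array([170.79, 185.38]), array([  2.5,   2.5,   9.2,   6.7, 212. ]))
after top (array([170.97, 172.08]), array([  3.2,   2.7,   6.5,   6.3, 193.7]))
before scene (array([354.45, 238.34]), array([  3.8,   4. ,   7.2,   7.1, 331.8]))
after scene (array([345.67, 251.6 ]), array([  4. ,   4. ,   9.1,   8.8, 473.9]))
```

```bash
python3 -c "
from rig import env
print(env.close_job())"
```

```text
the job is handed in; nothing more can be done
None
```

The job is handed in at about 34 s of robot time. The three packs (bays 1–3; bay 4 was empty) are in the tray, and the switch lever is pushed over to the rear.

- **Plungers:** I pressed all three to their stops before taking any pack. Each stopped at TCP z 105.3 mm, where the force rose to about 22–24 N. A picture afterwards showed all three packs pushed out.
- **Packs:** I drew each one out through the front, carried it low, lifted it over the rim only at the tray and lowered it to the floor. The last picture shows the three flat, apart and inside the tray.
- **Disturbances:** I saw neither a knock to the tray nor a slip in the grip.
- **Switch:** I pushed the lever until it stopped moving at 30 N. Turning it normally takes 1–2 N, so I take that as its end stop.
- **Lever angle, looser check:** the images put the final lean at about 0.5–0.6 rad to the rear. Blob measurements of the ball gave a total swing nearer 0.9 rad than 1.0, with an uncertainty of about 0.1 rad. The bank's green lights stayed lit; I took them as decoration.

The other objects visible in the last views looked unmoved, but I did not measure each one.

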